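# Seat the ejector disc of a vegetable cutter

## Robot

A 7-joint arm with a two-finger parallel gripper is mounted at the origin on the work surface. World frame = base frame: x ahead of the robot, y to its left, z up, the work surface at z = 0. Lengths are in m, angles in rad, forces in N, time in s.
With the tool pointing down it reaches from about 0.4 to 0.85 m from the base axis. Payload 4.5 kg.
Tool frame: the origin (TCP) lies midway between the tips of the shut fingers; the grasp point (between the pads) lies 19 mm behind it; x points along the fingers, y is the direction in which the jaws open and shut, and the axes are right-handed (so a half turn about x gives the same grasp; the last joint's range is limited). The gripper opens to 88 mm and grips with 3 to 60 N. Pads are 18 mm wide; open, the fingers measure 123 mm over their backs; the gripper's body (75 mm by 187 mm) begins 45 mm behind the grasp point.
Start: joints at [-1.203, 0.689, -0.195, 1.565, 0.157, 0.902, -0.215], TCP at [0.205, 0.591, 0.239] pointing down, gripper open.
Joint ranges: [-3.01, 3.01], [-0.46, 2.08], [-1.47, 1.51], [0.13, 2.56], [-1, 4.14], [0.04, 2.09], [-2.66, 2.66]. Speed limits (rad/s): [2.57, 2.57, 3.14, 3.14, 3.14, 3.14, 3.14].

## Interface

Orientations are given as a unit quaternion [x, y, z, w].
In Python, from plant import r gives the robot as it stands.
- The arm moves only by the tool arm_command, never from a script. Its argument "plan" is a list of rows, each a list of 5 numbers: the finger opening in m, from 0 to 0.0881, then the shift along the tool's x, y, z in m, then the turn about the tool's x in rad. In form: [[grip, dx, dy, dz, roll], ...]. A call has 1 to 12 rows; each row shifts and turns the commanded pose from where the row before left it, along the tool's axes as they then stand; what a row does not reach is not made up. A row lasts 1/8 s, in which the tool goes at most 62.5 mm and 10.7 degrees, less where a joint would pass 70% of its speed; a pose out of reach is approached as far as the arm can. A call is refused whole if a number of a shift passes 0.0625 or a number of a turn 0.188, either way. A call with a gripper value outside its range is refused whole. The fingers move at their own pace and stop on an object; "force" is the grip in N (left out, the last holds). Time passes only in rows, so rows that do not move let the fingers close. It gives the time, the measured TCP pose, the force and the opening at its end, in the units of the state.
- r.get_state(): the state, without advancing time (a new reading comes with each control period).
- r.snapshot(name): name is "scene" or "top" or "wrist"; returns (picture, depth): 420x560x3 uint8, red, green, blue; 420x560 float32, m along the optical axis (not along the pixel's ray), 0 where there is no reading.
- r.calibration(name): a dict with "fx", "fy", "cx", "cy" (pixels), "eye" and "orientation" of the camera in the world; the wrist camera has in their place "mount" (4x4, takes a point from camera to tool coordinates, whose origin is the TCP and whose axes are the tool frame's). Camera axes: x right, y down, z forward; pixel columns grow to the right and rows downward; lengths in m; the calibration is good to about 2 mm. A picture is of the moment at which its call begins: read the wrist's pose just before it. calibration takes no time and is no camera call.
- r.finish_job(): hands the job in, once; it reports no verdict.
The state is a dict: "clock": time; "q": joint angles; "qd": joint speeds; "joint_torque": joint torques, N m; "tool_pos": TCP position; "eef_rot": TCP orientation; "contact_force": force on the tool from outside, world axes, zero at the start; "moment": the same for the moment, N m; "opening": opening from 0.0 (shut) to 1.0 (fully open).
Only numpy, scipy, OpenCV 4.12 (cv2) and the standard library are available. Lean on these libraries where they do the work, as an engineer would, in place of code of your own. Each camera call takes 0.05 s, during which the arm holds its last target.

## Task

The white ejector disc lies loosely on the spindle of the vegetable cutter, with its rim notch away from the drive pin. With the fingertips only, turn the disc by its vanes until the notch stands over the pin, then press down on the hub until the disc is fully home on the drive plate, and take the hand away. Do not pick the disc up, and leave everything else where it stands.

Things in the scene. Friction and masses are not known exactly. Their poses are not given: they have to be found in the camera images.
- cutter: Vegetable cutter without lid: fixed white box housing, 230 mm (its x) by 330 mm (its y), 85 mm high. Origin: on the drive axis at table height; it spans x -115..115, y -115..215 mm about it. A grey motor cover (x -100..100, y 122..206 mm) rises to 111 mm; a brush lies on it (up to 130 mm).
- drive: Black drive plate, 98 mm radius, 6 mm thick, on the cutter's housing; fixed (does not turn), at any angle about the vertical. Origin: on the drive axis at the plate's underside, 85 mm above the table; z up, x points from the axis to the drive pin. A 20 mm spindle stands 22 mm above the plate, inside the disc's hub.
- pin (a point): The drive pin: bright metal block on the drive plate, 10 mm wide, 24 mm long radially (64 to 88 mm from the axis), 8.5 mm high; its outer 10 mm show beyond the disc's rim from above. This point: on the plate's top face, 71 mm from the axis, 91 mm above the table.
- collar (a joint): Black rubber collar (51 mm radius) round the spindle, under the disc; it carries the disc 10 mm above the drive plate. Value: m pushed down, 0 (start) to 0.010 (flush with the plate). A stiff rubbing fit (10 N) without spring: it stays where it is pushed.
- disc: White plastic ejector disc, loose, 0.24 to 0.36 kg, 156 mm diameter, plate 8 mm thick, level, two vanes and a hub on top. Origin: centre of its underside, z up, x points to the notch. Underside 101 mm above the table at the start (1.5 mm above the pin), 91 mm when fully home on the drive plate. It turns on the collar with light rubbing and stays where it is left; 1.3 mm play on the spindle.
- notch (a point): The disc's one rim notch: 18 mm wide, through the plate, open outwards, its bottom 60 mm from the centre (4 mm play either side of the pin). This point: at the level of the disc's underside, 71 mm from its centre; it coincides with point pin when the disc is home.
- hub_top (a point): Middle of the flat top of the disc's closed round hub (44 mm diameter), 34 mm above the disc's underside. Press here: once the notch is over the pin, about 6 to 10 N pushes the disc down 10 mm until it stops hard; otherwise the pin stops it.
- vane_a (a point): Middle of the top edge of the vane on the disc's +y side: upright radial wall, 8 mm thick, from 26 to 74 mm from the centre, top 28 mm above the underside (20 mm above the plate's top). A sideways push of 1 to 3 N turns the disc, either way.
- vane_b (a point): The same on the vane on the disc's -y side.
- sauce: Bystander: squeeze bottle, 56 mm diameter, 150 mm high, standing beside the cutter. Origin: centre of its underside.
- jar: Bystander: jar, 60 mm diameter, 80 mm high, standing beside the cutter. Origin: centre of its underside.
- brush: Bystander: cleaning brush, 160 mm long, 26 mm wide, 18 mm high, lying on the cutter's motor cover. Origin: under its middle, x along it.
- slicer: Bystander: spare steel ring disc, 160 mm diameter, 8 mm thick, lying flat on the table. Origin: centre of its underside.
- pusher: Bystander: wooden food pusher, 64 mm diameter, 107 mm high, upright on the table. Origin: centre of its underside.
- tub: Bystander: grey tub, 84 mm diameter, 60 mm high. Origin: centre of its underside.
- spoon: Bystander: spoon, 220 mm long, lying on the table. Origin: underneath it, x along it.
Not all that is in view belongs to the job. Leave any blue, pink or yellow look-alike of the disc alone.

How it is judged:
By the outcome, as a careful person would: the job done as asked, in the order asked, and still so for the second after the job is handed in, with the robot touching nothing.
It also fails if it takes over 45 s, if anything falls off the work surface, if the arm or the gripper's body presses on something with over 40 N, if the wrist force passes 120 N, or if a joint passes its speed limit or range.

## Working session

There is one attempt and no reset: what is moved stays moved. The work goes in short steps, Python scripts to look and compute and a tool call to move; the robot and the scene stay as the last step left them, time stands still between calls to the robot, and variables do not carry over. Pictures are saved under pics/ and viewed, and the job is handed in when it is done.

Besides the shell and the picture viewer there is one more tool, called after "Emit:" by a JSON object that holds its "method" and its "body". arm_command: Moves the arm, as the interface text tells. Its arguments: {"type":"object","properties":{"plan":{"type":"array","items":{"type":"array","items":{"type":"number"}}},"force":{"type":"number"}},"required":["plan"]}

```bash
ls; mkdir -p pics; python3 - <<'E'
from plant import r
import cv2,numpy as np
print(r.get_state())
for n in ("scene","top"):
    p,d=r.snapshot(n); cv2.imwrite(f"pics/{n}0.png",p[:,:,::-1]); np.save(f"pics/{n}0_d.npy",d); print(n,r.calibration(n))
print(r.calibration("wrist"))
E
```

```text
pics
{'clock': 0.0, 'q': array([-1.2032212 ,  0.68998943, -0.19451284,  1.5663453 ,  0.15730882,
        0.90248771, -0.21511314]), 'qd': array([ 1.74822016e-03, -1.96491028e-03,  9.01698330e-04,  2.19203944e-03,
        4.42500003e-05,  7.13251439e-04,  6.20525961e-04]), 'joint_torque': array([ 3.35157301e-04, -5.27550423e+01, -1.26668192e+00, -1.53419173e+01,
       -5.26039756e-02,  6.67567248e-03,  1.77575885e-04]), 'tool_pos': array([0.20459979, 0.58989356, 0.23790627]), 'eef_rot': array([ 0.11678691,  0.69734591, -0.11808062,  0.6972277 ]), 'contact_force': array([ 0.84456922, -0.18933873, -0.34950259]), 'moment': array([ 0.02544235,  0.04960819, -0.02039816]), 'opening': 1.0016897300455416}
scene {'fx': 379.8808992340805, 'fy': 379.8808992340805, 'cx': 271.8998385669464, 'cy': 207.23443517852527, 'eye': array([1.29417718, 0.49146773, 0.99857349]), 'orientation': array([ 0.4486313 ,  0.80075447, -0.34075057, -0.20349762])}
top {'fx': 477.4759704714117, 'fy': 477.4759704714117, 'cx': 272.8805540746631, 'cy': 209.69097239338492, 'eye': array([0.37452518, 0.02872202, 1.57597297]), 'orientation': array([-0.69952875,  0.71330006, -0.02724759,  0.03346829])}
{'fx': 324.10229623940734, 'fy': 324.10229623940734, 'cx': 282.2248915856847, 'cy': 206.97446567294244, 'mount': array([[ 5.65501005e-04, -2.85296869e-01,  9.58439031e-01,
        -1.46295830e-01],
       [ 9.99999621e-01, -4.73624935e-04, -7.31005811e-04,
         1.04325432e-04],
       [ 6.62494293e-04,  9.58439081e-01,  2.85296493e-01,
        -7.49377167e-02],
       [ 0.00000000e+00,  0.00000000e+00,  0.00000000e+00,
         1.00000000e+00]])}
```

View pics/scene0.png

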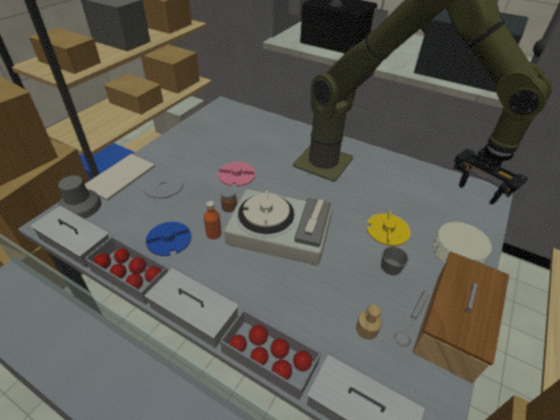

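View pics/top0.png

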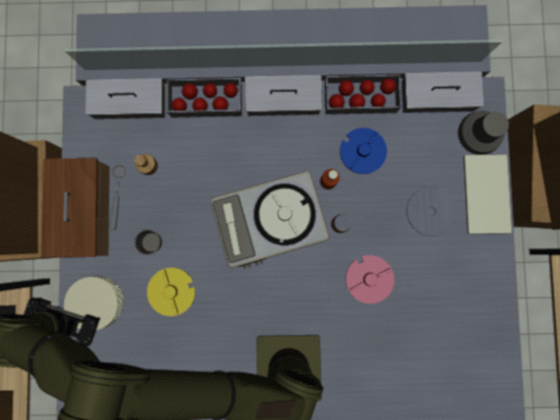

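The scene view shows the white disc on the cutter at (266,210), and the top view shows it at (285,214). The blue (363,151), pink (370,280) and yellow (171,292) discs lie on the table and are look-alikes. The white disc on the black plate in the cutter is the one described. I'll confirm that in an enlarged crop.

```bash
cat > h.py <<'E'
from plant import r
import cv2,numpy as np
from scipy.spatial.transform import Rotation as R
def cam(n,st=None):
    c=r.calibration(n)
    if n=="wrist":
        T=np.eye(4);T[:3,:3]=R.from_quat(st['eef_rot']).as_matrix();T[:3,3]=st['tool_pos'];T=T@c['mount'];return c,T[:3,:3],T[:3,3]
    return c,R.from_quat(c['orientation']).as_matrix(),c['eye']
def ray(cm,u,v,z):
    c,M,e=cm;d=M@np.array([(u-c['cx'])/c['fx'],(v-c['cy'])/c['fy'],1]);return e+d*(z-e[2])/d[2]
def proj(cm,p):
    c,M,e=cm;q=M.T@(np.asarray(p)-e);return np.array([c['fx']*q[0]/q[2]+c['cx'],c['fy']*q[1]/q[2]+c['cy']])
def depthpt(cm,u,v,d):
    c,M,e=cm;return e+M@np.array([(u-c['cx'])/c['fx'],(v-c['cy'])/c['fy'],1])*d
E
python3 - <<'E'
from h import *
p=cv2.imread("pics/top0.png");cv2.imwrite("pics/c1.png",cv2.resize(p[165:275,205:345],None,fx=5.5,fy=5.5,interpolation=cv2.INTER_CUBIC))
p=cv2.imread("pics/scene0.png");cv2.imwrite("pics/c2.png",cv2.resize(p[170:270,200:340],None,fx=5.5,fy=5.5,interpolation=cv2.INTER_CUBIC))
E
```

```text
(no output)
```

View pics/c1.png

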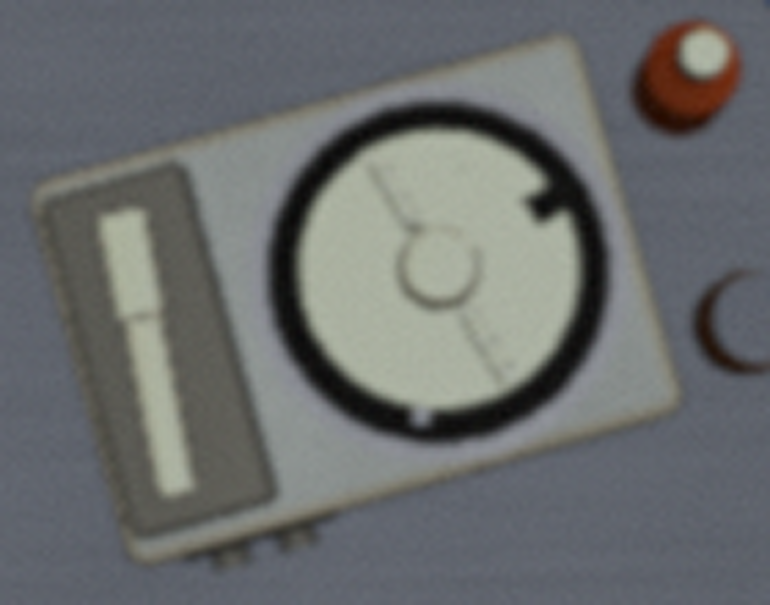

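View pics/c2.png

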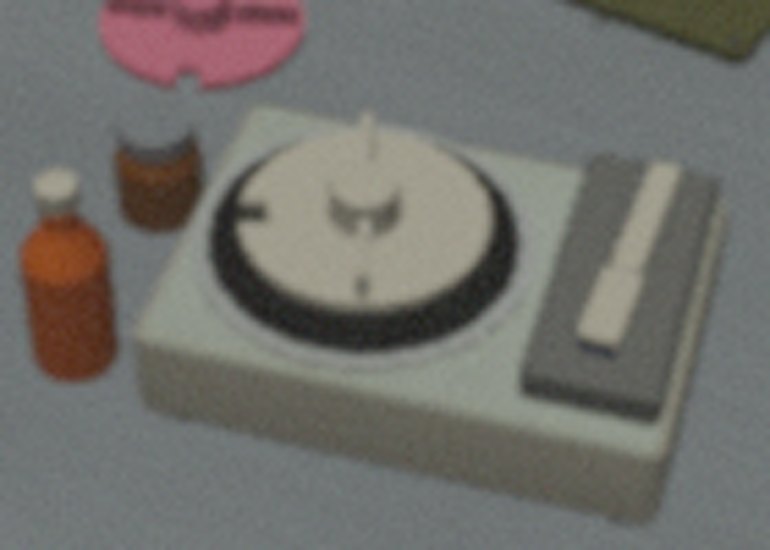

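The crop confirms it. The white disc is in the cutter, with its notch at crop (545,205), the bright pin at (422,416), the hub at (440,268), and the vanes toward (375,160) and (500,380). Next I'll measure these.

```bash
python3 - <<'E'
from h import *
t=cam("top");d=np.load("pics/top0_d.npy");p=cv2.imread("pics/top0.png")
f=lambda x,y:(205+(x+.5)/5.5-.5,165+(y+.5)/5.5-.5)
# black ring mask -> ellipse
g=p.max(2);m=np.zeros_like(g);m[165:275,205:345]=(g[165:275,205:345]<50)*255
cs,_=cv2.findContours(m,cv2.RETR_EXTERNAL,cv2.CHAIN_APPROX_NONE)
c=max(cs,key=lambda c:cv2.boundingRect(c)[2]);e=cv2.fitEllipse(cv2.convexHull(c));print(e)
axis=ray(t,*e[0],.091);print("plate axis",axis,"radius",e[1][0]/2/477.476*(1.576-.091))
w=((p.astype(int).min(2)>150)&((np.indices(g.shape)[1]-e[0][0])**2+(np.indices(g.shape)[0]-e[0][1])**2<29**2)).astype(np.uint8)*255
cs,_=cv2.findContours(w,cv2.RETR_EXTERNAL,cv2.CHAIN_APPROX_NONE);c=max(cs,key=cv2.contourArea);e2=cv2.fitEllipse(cv2.convexHull(c));print(e2,"disc",ray(t,*e2[0],.109),e2[1][0]/2/477.476*(1.576-.109))
for n,x,y,z in [("notch",545,205,.109),("pin",422,416,.0995),("hub",440,268,.135),("vA",375,160,.129),("vB",500,380,.129),("vAi",415,230,.129),("vBi",465,320,.129)]:
    q=ray(t,*f(x,y),z);v=q-axis;print(n,q.round(4),"r",np.hypot(v[0],v[1]).round(4),"ang",np.degrees(np.arctan2(v[1],v[0])).round(1))
hu,hv=map(round,f(440,268));print("depth hub",depthpt(t,hu,hv,np.median(d[hv-1:hv+2,hu-1:hu+2])))
# others heights
for n,x,y,z in [("brush top",125,215,.13),("brush bot",175,490,.13),("sauce",705,52,.15),("jar",740,320,.08)]:
    print(n,ray(t,*f(x,y),z).round(3))
print(R.from_quat(r.get_state()['eef_rot']).as_matrix().round(3))
E
```

```text
((284.2947998046875, 214.0369873046875), (60.27933883666992, 60.37688446044922), 163.35935974121094)
plate axis [0.4882025  0.00524508 0.091     ] radius 0.09373750531173801
((284.304931640625, 213.6784210205078), (48.26280975341797, 48.36046600341797), 141.20899963378906) disc [0.48793163 0.00547504 0.109     ] 0.07414146670017357
notch [ 0.5233 -0.0551  0.109 ] r 0.0698 ang -59.8
pin [0.4067 0.0163 0.0995] r 0.0823 ang 172.3
hub [0.487 0.005 0.135] r 0.0012 ang -168.4
vA [0.5483 0.0397 0.129 ] r 0.0692 ang 29.8
vB [ 0.425  -0.0268  0.129 ] r 0.0709 ang -153.1
vAi [0.5088 0.0183 0.129 ] r 0.0244 ang 32.3
vBi [ 0.4584 -0.0083  0.129 ] r 0.0327 ang -155.6
depth hub [0.48792056 0.00374468 0.13523343]
brush top [0.52  0.179 0.13 ]
brush bot [0.368 0.153 0.13 ]
sauce [ 0.602 -0.142  0.15 ]
jar [ 0.458 -0.166  0.08 ]
[[-0.     0.328  0.945]
 [-0.002  0.945 -0.328]
 [-1.    -0.002  0.   ]]
```

The measurements agree with the given sizes:

- **Plate and disc:** the plate axis is at about (0.488, 0.005), the hub top at z 0.135, and the measured radii match.
- **Angles:** the notch is at -60°, the pin at +172°, and the vanes at 30° and -150°. The shortest turn is about 128° clockwise.

I'll straddle the hub with the open fingers and push both vanes by rolling about the axis. The jaws are now at 71°, which is on the correct side of the vanes.

Emit:
{"method": "arm_command", "body": {"plan": [[0.088,0,-0.038,0.038,0],[0.088,0,-0.038,0.038,0],[0.088,0,-0.038,0.038,0],[0.088,0,-0.038,0.038,0],[0.088,0,-0.038,0.038,0],[0.088,0,-0.038,0.038,0],[0.088,0,-0.038,0.038,0],[0.088,0,-0.038,0.038,0],[0.088,0,-0.038,0.038,0],[0.088,0,-0.038,0.038,0],[0.088,0,-0.038,0.038,0],[0.088,0,-0.038,0.038,0]]}}

```text
clock: 1.6
tool_pos: [0.4867, 0.0086, 0.2386]
eef_rot: [0.118, 0.697, -0.117, 0.697]
contact_force: [0.5, 0.2, -0.2]
opening: 0.997
```

```bash
cat >> h.py <<'E'
def todo(target,st=None):
    st=st or r.get_state();M=R.from_quat(st['eef_rot']).as_matrix()
    print("clock",round(st['clock'],2),"pos",st['tool_pos'].round(4),"jaw ang",np.degrees(np.arctan2(M[1,1],M[0,1])).round(1),"q",st['q'].round(2),"F",st['contact_force'].round(1),"toolx",M[:,0].round(3))
    print("shift to target in tool axes",(M.T@(np.array(target)-st['tool_pos'])).round(4))
    return st
E
python3 - <<'E'
from h import *
st=todo([.488,.005,.16])
p,d=r.snapshot("wrist");cv2.imwrite("pics/w1.png",p[:,:,::-1])
E
```

```text
clock 1.6 pos [0.4867 0.0086 0.2386] jaw ang 70.9 q [ 0.07  0.52 -0.28  1.97  0.22  0.68  0.89] F [ 0.5  0.2 -0.2] toolx [-0.  0. -1.]
shift to target in tool axes [ 0.0786 -0.003   0.0025]
```

View pics/w1.png

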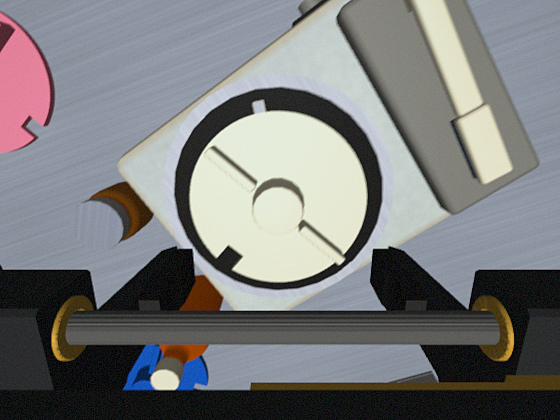

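The wrist view shows the disc with its hub at about (278,206), pin at (260,106), notch at (229,258), and vanes from (211,151) to (254,186) and (303,228) to (343,262). I'll refine the numbers from this closer view.

```bash
python3 - <<'E'
from h import *
st=r.get_state();w=cam("wrist",st);p=cv2.imread("pics/w1.png");g=p.max(2)
m=np.zeros_like(g);m[80:245,170:390]=(g[80:245,170:390]<60)*255
cs,_=cv2.findContours(m,cv2.RETR_EXTERNAL,cv2.CHAIN_APPROX_NONE);c=max(cs,key=cv2.contourArea).reshape(-1,2)
c=c[c[:,1]<238];P=np.array([ray(w,u,v,.091)[:2] for u,v in cv2.convexHull(c).reshape(-1,2)])
def circ(P):
    s=np.linalg.lstsq(np.c_[2*P,np.ones(len(P))],(P**2).sum(1),rcond=None)[0];return s[:2],np.sqrt(s[2]+s[:2]@s[:2])
ax,rad=circ(P);print("plate",ax,rad)
wm=((p.min(2)>175)).astype(np.uint8)*255
wm[:, :][np.hypot(*(np.indices(g.shape)-np.array([197,279])[:,None,None]))>92]=0
cs,_=cv2.findContours(wm,cv2.RETR_EXTERNAL,cv2.CHAIN_APPROX_NONE);c=max(cs,key=cv2.contourArea)
D=np.array([ray(w,u,v,.109)[:2] for u,v in cv2.convexHull(c).reshape(-1,2)]);dc,dr=circ(D);print("disc",dc,dr)
for n,u,v,z in [("notch",229,256,.109),("pin",260,106,.0995),("hub",278,203,.135),("vB",211,150,.129),("vA",343,261,.129)]:
    q=ray(w,u,v,z);e=q[:2]-dc;print(n,q.round(4),np.hypot(*e).round(4),np.degrees(np.arctan2(e[1],e[0])).round(1))
E
```

```text
plate [ 0.491249   -0.00622363] 0.09633633847510485
disc [ 0.49121589 -0.00573721] 0.07810230276209625
notch [ 0.5246 -0.0663  0.109 ] 0.0692 -61.1
pin [0.4096 0.0079 0.0995] 0.0828 170.5
hub [ 0.4849 -0.0028  0.135 ] 0.007 154.8
vB [ 0.4283 -0.038   0.129 ] 0.0708 -152.8
vA [0.5546 0.0316 0.129 ] 0.0736 30.5
```

```bash
python3 - <<'E'
from h import *
st=todo([.488,.005,.16]);w=cam("wrist",st);print("eye",w[2],"fwd",w[1][:,2])
print(ray(w,279,197,.109), ray(w,282.2,207,.109))
p,d=r.snapshot("wrist");print(todo([.488,.005,.16])['clock'])
for u,v in [(278,203),(278,150),(330,205),(225,200),(278,260)]:
    print(u,v,depthpt(w,u,v,d[v,u]))
E
```

```text
clock 1.65 pos [ 4.896e-01 -3.000e-04  2.384e-01] jaw ang 70.2 q [ 0.08  0.52 -0.27  1.96  0.22  0.68  0.9 ] F [ 2.8 -5.8  0.2] toolx [ 0.002 -0.006 -1.   ]
shift to target in tool axes [ 0.0783  0.0048 -0.0036]
eye [0.41876885 0.02600154 0.38435458] fwd [ 0.27028787 -0.10256175 -0.95730118]
[ 0.48693643 -0.00306308  0.109     ] [ 0.49652827 -0.00352776  0.109     ]
clock 1.7 pos [0.488  0.0033 0.2382] jaw ang 70.2 q [ 0.07  0.52 -0.27  1.97  0.22  0.68  0.89] F [-0.1 -0.2  0.1] toolx [ 0.001 -0.003 -1.   ]
shift to target in tool axes [ 0.0782  0.0018 -0.0008]
1.7
278 203 [ 0.48481441 -0.00273284  0.13533381]
278 150 [0.44817255 0.01012189 0.10851507]
330 205 [0.50923355 0.03694822 0.10849433]
225 200 [ 0.47314301 -0.0484847   0.11039099]
278 260 [ 0.54372262 -0.02469388  0.10925254]
```

The arm was still settling, so that pose reading didn't match the picture. I'll wait half a second and re-measure.

Emit:
{"method": "arm_command", "body": {"plan": [[0.088,0,0,0,0],[0.088,0,0,0,0],[0.088,0,0,0,0],[0.088,0,0,0,0]]}}

```text
clock: 2.2
tool_pos: [0.486, 0.0112, 0.2388]
eef_rot: [0.117, 0.697, -0.117, 0.697]
contact_force: [0.1, -0.6, 0.0]
opening: 0.998
```

```bash
cat >> h.py <<'E'
def circ(P):
    s=np.linalg.lstsq(np.c_[2*P,np.ones(len(P))],(P**2).sum(1),rcond=None)[0];return s[:2],np.sqrt(s[2]+s[:2]@s[:2])
E
python3 - <<'E'
from h import *
st=todo([.488,.005,.16]);w=cam("wrist",st)
p,d=r.snapshot("wrist");todo([.488,.005,.16]);p=p[:,:,::-1].copy();cv2.imwrite("pics/w2.png",p);g=p.max(2)
m=np.zeros_like(g);m[80:245,170:390]=(g[80:245,170:390]<60)*255
cs,_=cv2.findContours(m,cv2.RETR_EXTERNAL,cv2.CHAIN_APPROX_NONE);c=max(cs,key=cv2.contourArea).reshape(-1,2)
c=c[c[:,1]<235]
print("plate",circ(np.array([ray(w,u,v,.091)[:2] for u,v in cv2.convexHull(c).reshape(-1,2)])))
wm=((p.min(2)>175)).astype(np.uint8)*255
wm[np.hypot(*(np.indices(g.shape)-np.array([197,279])[:,None,None]))>95]=0
cs,_=cv2.findContours(wm,cv2.RETR_EXTERNAL,cv2.CHAIN_APPROX_NONE);c=max(cs,key=cv2.contourArea)
dc,dr=circ(np.array([ray(w,u,v,.109)[:2] for u,v in cv2.convexHull(c).reshape(-1,2)]));print("disc",dc,dr)
cv2.imwrite("pics/w2c.png",cv2.resize(p[85:300,165:400],None,fx=2.7,fy=2.7,interpolation=cv2.INTER_CUBIC))
E
```

```text
clock 2.2 pos [0.486  0.0112 0.2388] jaw ang 71.0 q [ 0.06  0.52 -0.28  1.97  0.22  0.68  0.89] F [ 0.1 -0.6  0. ] toolx [ 0.  0. -1.]
shift to target in tool axes [ 0.0788 -0.0052  0.0039]
clock 2.25 pos [0.486  0.011  0.2388] jaw ang 71.0 q [ 0.06  0.52 -0.28  1.97  0.22  0.68  0.89] F [-0.2 -0.5  0.1] toolx [-0.  0. -1.]
shift to target in tool axes [ 0.0788 -0.005   0.0038]
plate (array([0.48742747, 0.00485451]), np.float64(0.09668462201063607))
disc [0.48733427 0.00510258] 0.07836097234651575
```

View pics/w2c.png

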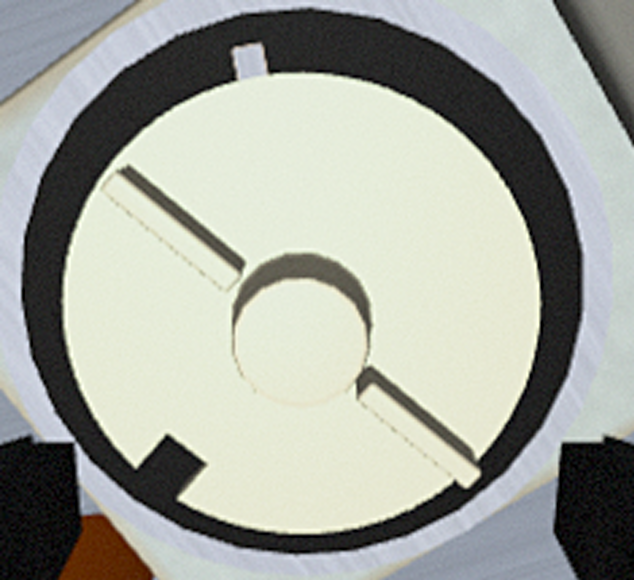

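Both cameras now agree on the axis at (0.4875, 0.005), with good radii. In the crop, the pin is at (250,60), the notch mid-gap at (171,468), and the vane tops run from (115,180) to (232,282) and (364,390) to (470,482).

```bash
python3 - <<'E'
from h import *
st=todo([.4875,.005,.16]);w=cam("wrist",st)
for n,x,y,z in [("notch",171,468,.109),("pin",250,60,.0995),("hub",301,341,.135),("vB",115,180,.129),("vBi",232,282,.129),("vAi",364,390,.129),("vA",470,482,.129)]:
    q=ray(w,165+x/2.7,85+y/2.7,z);e=q[:2]-[.4875,.005];print(n,q.round(4),np.hypot(*e).round(4),np.degrees(np.arctan2(e[1],e[0])).round(1))
E
```

```text
clock 2.25 pos [0.486  0.011  0.2388] jaw ang 71.0 q [ 0.06  0.52 -0.28  1.97  0.22  0.68  0.89] F [-0.2 -0.5  0.1] toolx [-0.  0. -1.]
shift to target in tool axes [ 0.0788 -0.0052  0.0033]
notch [ 0.5236 -0.0553  0.109 ] 0.0703 -59.1
pin [0.4059 0.0166 0.0995] 0.0824 171.9
hub [0.4875 0.0055 0.135 ] 0.0005 94.8
vB [ 0.4253 -0.0301  0.129 ] 0.0714 -150.6
vBi [ 0.4649 -0.0087  0.129 ] 0.0264 -148.8
vAi [0.5107 0.018  0.129 ] 0.0266 29.3
vA [0.5518 0.0404 0.129 ] 0.0734 28.8
```

Emit:
{"method": "arm_command", "body": {"plan": [[0.088,0,-0.005,0.0033,0],[0.088,0.03,0,0,0],[0.088,0.04,0,0,0],[0.088,0.025,0,0,0],[0.088,0.0,0,0,0],[0.088,0.0,0,0,0]]}}

```text
clock: 3.0
tool_pos: [0.4883, 0.0044, 0.1445]
eef_rot: [0.118, 0.697, -0.117, 0.698]
contact_force: [-0.2, 0.2, -0.3]
opening: 0.999
```

```bash
python3 - <<'E'
from h import *
st=todo([.4875,.005,.118])
p,d=r.snapshot("scene");cv2.imwrite("pics/s3.png",cv2.resize(p[150:270,190:340,::-1],None,fx=5,fy=5,interpolation=cv2.INTER_CUBIC))
E
```

```text
clock 3.0 pos [0.4883 0.0044 0.1445] jaw ang 70.9 q [ 0.02  0.67 -0.2   2.06  0.3   0.43  0.83] F [-0.2  0.2 -0.3] toolx [ 0.001  0.    -1.   ]
shift to target in tool axes [ 0.0265  0.0003 -0.001 ]
```

View pics/s3.png

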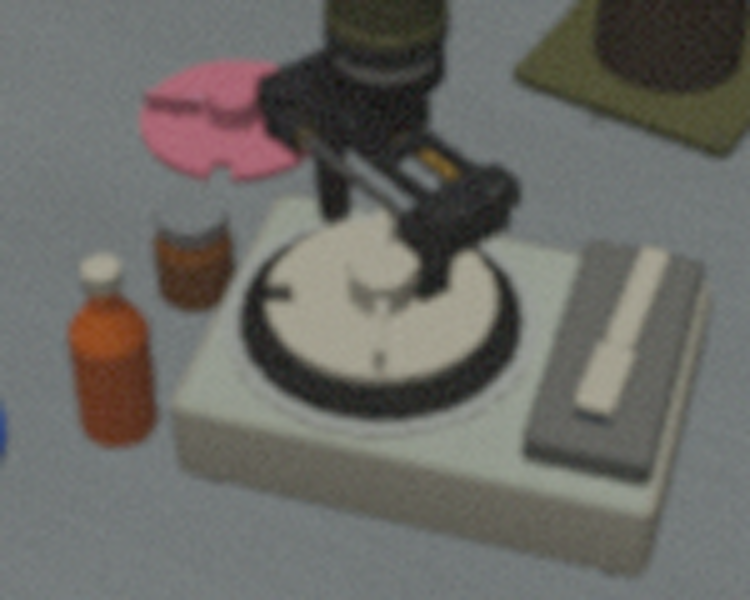

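The scene view shows the fingers straddling the hub. The near fingertip's lower end is at crop (430,297), between the hub and the motor cover. I'll check the tip height against the TCP.

```bash
python3 - <<'E'
from h import *
s=cam("scene");j=np.array([.327,.945]);k=np.array([.945,-.327])
for z in (.12,.13,.145,.155):
  print(z,[ ((proj(s,[*(np.array([.488,.0045])+j*a+k*b),z])-[190,150])*5).round() for a in (.044,.0615) for b in (.009,-.009)])
E
```

```text
0.12 [array([411., 319.]), array([432., 308.]), array([428., 334.]), array([449., 322.])]
0.13 [array([411., 308.]), array([432., 297.]), array([429., 323.]), array([449., 311.])]
0.145 [array([412., 292.]), array([433., 280.]), array([429., 306.]), array([450., 294.])]
0.155 [array([412., 281.]), array([433., 269.]), array([430., 295.]), array([451., 283.])]
```

The tip height matches the TCP height of about 0.145. I'll descend to about 0.118, which is 9 mm above the plate and 11 mm below the vane tops.

Emit:
{"method": "arm_command", "body": {"plan": [[0.088,0.012,0,-0.001,0],[0.088,0.01,0,0,0],[0.088,0.004,0,0,0],[0.088,0,0,0,0],[0.088,0,0,0,0]]}}

```text
clock: 3.68
tool_pos: [0.4868, 0.0049, 0.1178]
eef_rot: [0.117, 0.697, -0.117, 0.697]
contact_force: [-0.1, -0.8, 0.7]
opening: 0.999
```

```bash
python3 - <<'E'
from h import *
st=todo([.4875,.005,.118])
E
```

```text
clock 3.67 pos [0.4868 0.0049 0.1178] jaw ang 70.9 q [ 0.    0.72 -0.17  2.08  0.32  0.36  0.81] F [-0.1 -0.8  0.7] toolx [ 0.  0. -1.]
shift to target in tool axes [-0.0002  0.0003  0.0006]
```

No contact yet. Positive roll, with the tool x axis pointing down, turns clockwise seen from above. I'll do a first part of about 55° and check.

Emit:
{"method": "arm_command", "body": {"plan": [[0.088,0,0,0,0.06],[0.088,0,0,0,0.12],[0.088,0,0,0,0.12],[0.088,0,0,0,0.12],[0.088,0,0,0,0.12],[0.088,0,0,0,0.12],[0.088,0,0,0,0.12],[0.088,0,0,0,0.12],[0.088,0,0,0,0.06],[0.088,0,0,0,0],[0.088,0,0,0,0]]}}

```text
clock: 5.05
tool_pos: [0.4867, 0.0048, 0.1177]
eef_rot: [0.426, 0.564, -0.426, 0.564]
contact_force: [0.3, 0.5, -0.1]
opening: 1.0
```

```bash
python3 - <<'E'
from h import *
st=todo([.4875,.005,.118])
p,d=r.snapshot("wrist");cv2.imwrite("pics/w4.png",p[:,:,::-1]);print(r.get_state()['tool_pos'])
p,d=r.snapshot("top");cv2.imwrite("pics/t4.png",cv2.resize(p[165:275,205:345,::-1],None,fx=5.5,fy=5.5,interpolation=cv2.INTER_CUBIC))
E
```

```text
clock 5.05 pos [0.4867 0.0048 0.1177] jaw ang 15.9 q [-0.13  0.72  0.04  2.09 -0.08  0.33  0.25] F [ 0.3  0.5 -0.1] toolx [ 0.  0. -1.]
shift to target in tool axes [-0.0003  0.0008  0.0001]
[0.48671509 0.00481276 0.11770531]
```

View pics/w4.png

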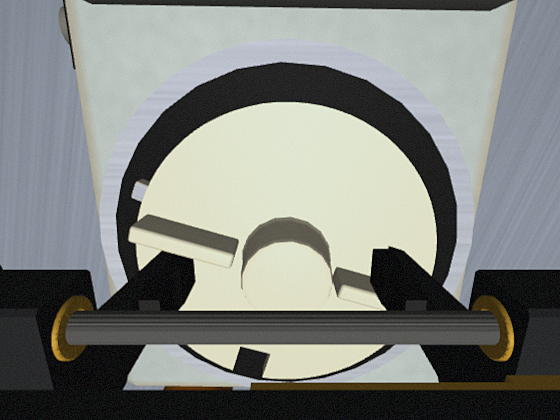

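View pics/t4.png

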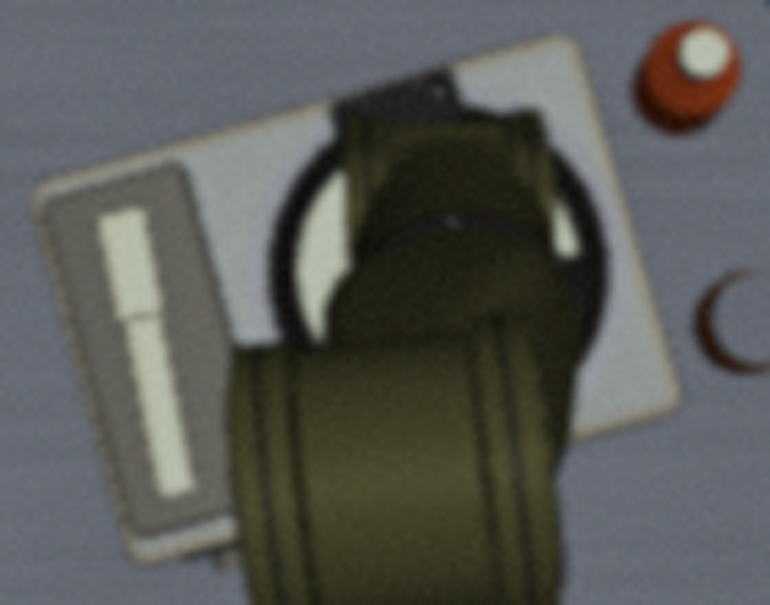

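The wrist view shows the disc turning with the fingers. The notch is now at (251,361), the left vane top runs from (132,230) to (236,262), and the pin is at (139,190). I'll measure the angles.

```bash
python3 - <<'E'
from h import *
st=r.get_state();w=cam("wrist",st)
for n,u,v,z in [("notch",251,361,.109),("pin",138,190,.0995),("hub",286,279,.135),("vB",132,231,.129),("vBi",236,261,.129)]:
    q=ray(w,u,v,z);e=q[:2]-[.4875,.005];print(n,q.round(4),np.hypot(*e).round(4),np.degrees(np.arctan2(e[1],e[0])).round(1))
E
```

```text
notch [ 0.486  -0.0632  0.109 ] 0.0682 -91.2
pin [0.4038 0.0173 0.0995] 0.0846 171.6
hub [0.4866 0.0075 0.135 ] 0.0026 109.4
vB [0.4151 0.0085 0.129 ] 0.0724 177.2
vBi [0.4631 0.0069 0.129 ] 0.0245 175.6
```

Emit:
{"method": "arm_command", "body": {"plan": [[0.088,0,0,0,0.06],[0.088,0,0,0,0.14],[0.088,0,0,0,0.14],[0.088,0,0,0,0.14],[0.088,0,0,0,0.14],[0.088,0,0,0,0.14],[0.088,0,0,0,0.14],[0.088,0,0,0,0.14],[0.088,0,0,0,0.14],[0.088,0,0,0,0.14],[0.088,0,0,0,0.12],[0.088,0,0,0,0.04]]}}

```text
clock: 6.65
tool_pos: [0.4874, 0.0053, 0.1178]
eef_rot: [0.696, 0.129, -0.695, 0.129]
contact_force: [1.9, 1.4, -0.1]
opening: 0.996
```

Emit:
{"method": "arm_command", "body": {"plan": [[0.088,0,0,0,0],[0.088,0,0,0,0],[0.088,0,0,0,0]]}}

```text
clock: 7.02
tool_pos: [0.4868, 0.0049, 0.1177]
eef_rot: [0.695, 0.13, -0.695, 0.129]
contact_force: [2.3, 1.2, -0.8]
opening: 0.999
```

```bash
python3 - <<'E'
from h import *
st=todo([.4875,.005,.118])
p,d=r.snapshot("wrist");cv2.imwrite("pics/w5.png",p[:,:,::-1]);todo([.4875,.005,.118])
E
```

```text
clock 7.03 pos [0.4868 0.0049 0.1177] jaw ang -68.9 q [-0.33  0.76  0.37  2.1  -0.69  0.4  -0.6 ] F [ 2.3  1.2 -0.8] toolx [ 0.  0. -1.]
shift to target in tool axes [-0.0003  0.0001 -0.0007]
clock 7.08 pos [0.4868 0.0048 0.1177] jaw ang -68.9 q [-0.33  0.76  0.37  2.1  -0.69  0.4  -0.6 ] F [ 1.2  1.7 -0.3] toolx [ 0.  0. -1.]
shift to target in tool axes [-0.0003  0.0001 -0.0007]
```

View pics/w5.png

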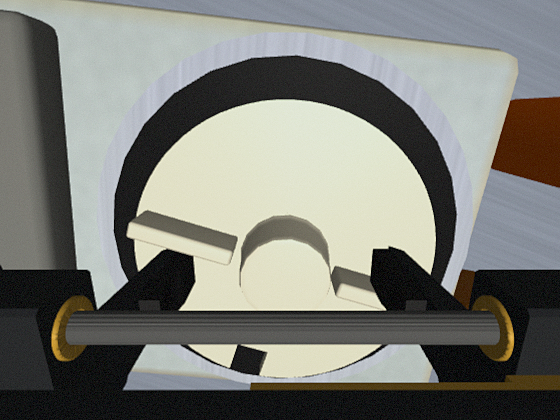

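```bash
python3 - <<'E'
from h import *
st=r.get_state();w=cam("wrist",st)
for n,u,v,z in [("notch",249,359,.109),("hub",285,277,.135),("vB",129,228,.129),("vBi",235,260,.129)]:
    q=ray(w,u,v,z);e=q[:2]-[.4875,.005];print(n,q.round(4),np.hypot(*e).round(4),np.degrees(np.arctan2(e[1],e[0])).round(1))
E
```

```text
notch [4.183e-01 1.000e-04 1.090e-01] 0.0693 -175.9
hub [0.4887 0.0052 0.135 ] 0.0012 7.4
vB [0.4834 0.0773 0.129 ] 0.0724 93.3
vBi [0.4855 0.0284 0.129 ] 0.0235 94.9
```

Emit:
{"method": "arm_command", "body": {"plan": [[0.088,0,0,0,0.05],[0.088,0,0,0,0.07],[0.088,0,0,0,0.05],[0.088,0,0,0,0],[0.088,0,0,0,0],[0.088,0,0,0,0],[0.088,0,0,0,-0.08],[0.088,-0.04,0,0,0],[0.088,-0.06,0,0,0],[0.088,-0.03,0,-0.03,0],[0.088,0,0,0,0],[0.088,0,0,0,0]]}}

```text
clock: 8.57
tool_pos: [0.5138, 0.013, 0.2466]
eef_rot: [-0.699, -0.098, 0.701, -0.098]
contact_force: [0.4, 0.0, -0.2]
opening: 1.001
```

Emit:
{"method": "arm_command", "body": {"plan": [[0.088,0,0,0,0],[0.088,0,0,0,0]]}}

```text
clock: 8.82
tool_pos: [0.5145, 0.0128, 0.2468]
eef_rot: [-0.7, -0.098, 0.701, -0.098]
contact_force: [-0.6, 0.8, 0.6]
opening: 0.997
```

```bash
python3 - <<'E'
from h import *
st=todo([.4875,.005,.118])
p,d=r.snapshot("wrist");cv2.imwrite("pics/w6.png",p[:,:,::-1]);todo([.4875,.005,.118])
E
```

```text
clock 8.82 pos [0.5145 0.0128 0.2468] jaw ang -74.1 q [-0.51  0.62  0.66  1.91 -0.52  0.79 -0.85] F [-0.6  0.8  0.6] toolx [-0.002  0.    -1.   ]
shift to target in tool axes [0.1289 0.0002 0.0278]
clock 8.88 pos [0.5148 0.0128 0.247 ] jaw ang -74.1 q [-0.51  0.62  0.66  1.91 -0.52  0.79 -0.85] F [ 0.3 -0.5  0.6] toolx [-0.002  0.    -1.   ]
shift to target in tool axes [1.291e-01 1.000e-04 2.820e-02]
```

View pics/w6.png

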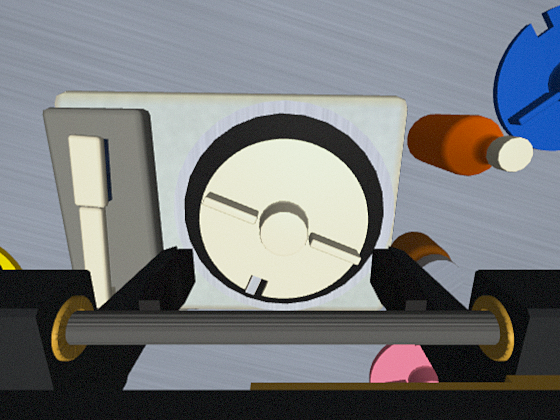

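The pin now shows inside the notch at about (256,285), toward the left side of the gap. I'll enlarge and measure it.

```bash
python3 - <<'E'
import cv2
p=cv2.imread("pics/w6.png");cv2.imwrite("pics/w6c.png",cv2.resize(p[260:310,225:295],None,fx=11,fy=11,interpolation=cv2.INTER_CUBIC))
E
```

```text
(no output)
```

View pics/w6c.png

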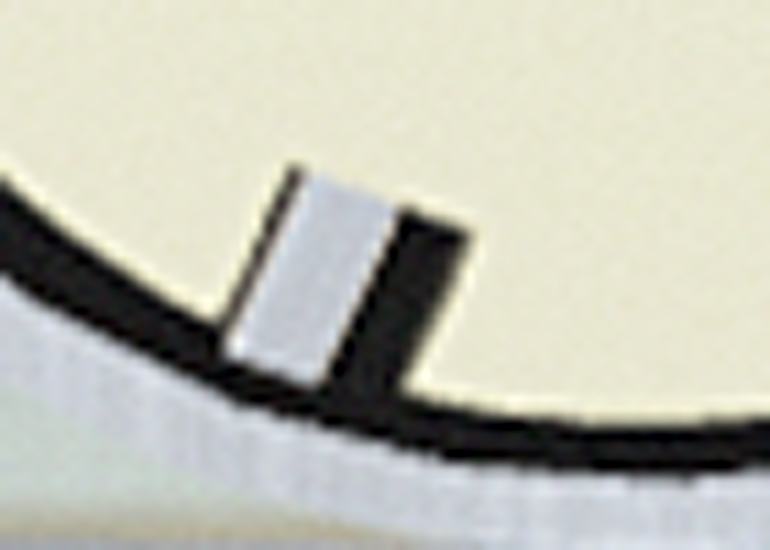

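```bash
python3 - <<'E'
from h import *
st=r.get_state();w=cam("wrist",st)
f=lambda x,y:(225+(x+.5)/11-.5,260+(y+.5)/11-.5)
for n,pts,z in [("notchL",[(293,170),(222,335)],.109),("notchR",[(470,235),(402,390)],.109),("pinL",[(308,180),(230,345)],.0995),("pinR",[(395,215),(322,385)],.0995)]:
    for x,y in pts:
        q=ray(w,*f(x,y),z);e=q[:2]-[.4875,.005];print(n,q.round(4),np.hypot(*e).round(4),np.degrees(np.arctan2(e[1],e[0])).round(2))
E
```

```text
notchL [0.4275 0.0205 0.109 ] 0.062 165.57
notchL [0.4096 0.0225 0.109 ] 0.0798 167.32
notchR [0.4255 0.0036 0.109 ] 0.062 -178.74
notchR [0.4086 0.0055 0.109 ] 0.0789 179.66
pinL [0.4216 0.0184 0.0995] 0.0673 168.48
pinL [0.4029 0.0212 0.0995] 0.0861 169.16
pinR [0.4203 0.0098 0.0995] 0.0674 175.89
pinR [0.4012 0.0119 0.0995] 0.0866 175.45
```

The notch centre is at 173.45° and the pin at 172.2°. That already clears, being 1.6 mm off against 4 mm of play. One more nudge of about 1.2° will centre it, so I'll go back down behind the vanes and roll to a jaw angle of -79.9°.

Emit:
{"method": "arm_command", "body": {"plan": [[0.088,0.02,0,0.028,0],[0.088,0.05,0,0,0],[0.088,0.035,0,0,0],[0.088,0.018,0,0,0],[0.088,0.006,0,0,0],[0.088,0,0,0,0],[0.088,0,0,0,0.05],[0.088,0,0,0,0.03],[0.088,0,0,0,0.022],[0.088,0,0,0,0],[0.088,0,0,0,0],[0.088,0,0,0,0]]}}

```text
clock: 10.38
tool_pos: [0.4885, 0.0055, 0.1187]
eef_rot: [-0.704, -0.062, 0.704, -0.062]
contact_force: [-0.8, 0.3, 0.7]
opening: 0.995
```

```bash
python3 - <<'E'
from h import *
st=todo([.4875,.005,.118])
E
```

```text
clock 10.38 pos [0.4885 0.0055 0.1187] jaw ang -79.9 q [-0.37  0.78  0.44  2.1  -0.78  0.44 -0.71] F [-0.8  0.3  0.7] toolx [-0.  0. -1.]
shift to target in tool axes [0.0007 0.0003 0.0011]
```

Emit:
{"method": "arm_command", "body": {"plan": [[0.088,0,0,0,-0.08],[0.088,-0.04,0,0,0],[0.088,-0.06,0,0,0],[0.0,-0.03,0,-0.03,0],[0.0,0,0,0,0],[0.0,0,0,0,0],[0.0,0,0,0,0],[0.0,0,0,0,0]]}}

```text
clock: 11.38
tool_pos: [0.5167, 0.0127, 0.2479]
eef_rot: [-0.701, -0.09, 0.702, -0.09]
contact_force: [0.2, 0.1, 0.1]
opening: 0.448
```

```bash
python3 - <<'E'
from h import *
st=todo([.4875,.005,.14])
p,d=r.snapshot("wrist");cv2.imwrite("pics/w7.png",p[:,:,::-1]);todo([.4875,.005,.14])
cv2.imwrite("pics/w7c.png",cv2.resize(p[260:310,225:295,::-1],None,fx=11,fy=11,interpolation=cv2.INTER_CUBIC))
E
```

```text
clock 11.38 pos [0.5167 0.0127 0.2479] jaw ang -75.4 q [-0.52  0.63  0.69  1.9  -0.54  0.81 -0.86] F [0.2 0.1 0.1] toolx [-0.002  0.    -1.   ]
shift to target in tool axes [0.1079 0.0002 0.0299]
clock 11.43 pos [0.5169 0.0127 0.2481] jaw ang -75.4 q [-0.52  0.63  0.69  1.9  -0.54  0.81 -0.86] F [-0.3  0.1 -0.4] toolx [-0.002 -0.    -1.   ]
shift to target in tool axes [1.081e-01 1.000e-04 3.030e-02]
```

View pics/w7.png

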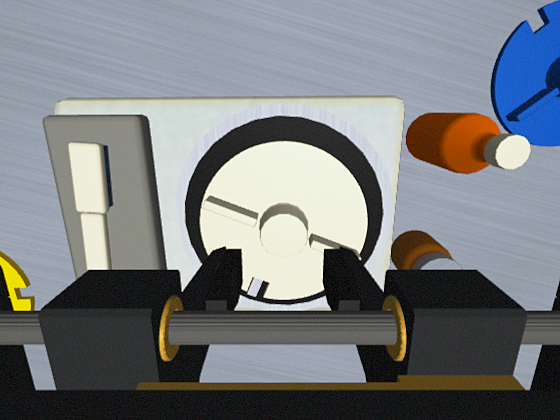

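View pics/w7c.png

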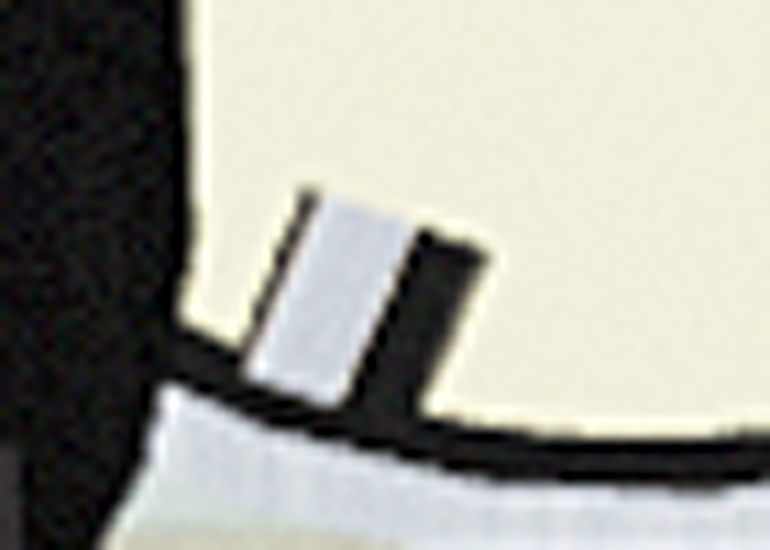

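```bash
python3 - <<'E'
from h import *
st=r.get_state();w=cam("wrist",st)
f=lambda x,y:(225+(x+.5)/11-.5,260+(y+.5)/11-.5)
for n,pts,z in [("notchL",[(306,190),(243,360)],.109),("notchR",[(490,255),(422,412)],.109),("pinL",[(325,198),(248,370)],.0995),("pinR",[(413,230),(347,402)],.0995)]:
    for x,y in pts:
        q=ray(w,*f(x,y),z);e=q[:2]-[.4875,.005];print(n,q.round(4),np.hypot(*e).round(4),np.degrees(np.arctan2(e[1],e[0])).round(2))
E
```

```text
notchL [0.4276 0.0206 0.109 ] 0.0619 165.37
notchL [0.4094 0.0223 0.109 ] 0.08 167.53
notchR [0.4254 0.0032 0.109 ] 0.0621 -178.3
notchR [0.4082 0.0053 0.109 ] 0.0793 179.79
pinL [0.4219 0.0184 0.0995] 0.0669 168.47
pinL [0.4025 0.0213 0.0995] 0.0865 169.16
pinR [0.4207 0.0097 0.0995] 0.0669 175.94
pinR [0.4015 0.0115 0.0995] 0.0862 175.68
```

The nudge made practically no difference. The offset is still 1.6 mm tangentially, which leaves about 2.4 mm of clearance on the tight side, enough to press. I'll shut the fingers and centre over the hub.

Emit:
{"method": "arm_command", "body": {"plan": [[0.0,0,0,0.03,0],[0.0,0.02,0,0,0],[0.0,0.03,0,0,0],[0.0,0.03,0,0,0],[0.0,0.015,0,0,0],[0.0,0.005,0,0,0],[0.0,0,0,0,0],[0.0,0,0,0,0]]}}

```text
clock: 12.42
tool_pos: [0.4891, 0.0053, 0.1493]
eef_rot: [0.702, 0.09, -0.701, 0.09]
contact_force: [-0.3, -0.2, -0.0]
opening: 0.007
```

```bash
python3 - <<'E'
from h import *
st=todo([.4875,.005,.135]);print(st['opening'])
E
```

```text
clock 12.43 pos [0.4891 0.0053 0.1493] jaw ang -75.3 q [-0.4   0.73  0.5   2.08 -0.71  0.51 -0.69] F [-0.3 -0.2 -0. ] toolx [ 0.001  0.    -1.   ]
shift to target in tool axes [ 0.0143 -0.0001  0.0016]
0.007355721219508057
```

Emit:
{"method": "arm_command", "body": {"plan": [[0.0,0.006,0,0.0015,0],[0.0,0.005,0,0,0],[0.0,0.003,0,0,0],[0.0,0.002,0,0,0],[0.0,0.002,0,0,0],[0.0,0.002,0,0,0],[0.0,0,0,0,0],[0.0,0,0,0,0]]}}

```text
clock: 13.42
tool_pos: [0.487, 0.0051, 0.1288]
eef_rot: [-0.701, -0.09, 0.701, -0.09]
contact_force: [-1.8, 0.6, 4.9]
opening: 0.005
```

The hub has gone down 6 mm, past the 1.5 mm level where the pin would have blocked it, so the notch is over the pin. I'll continue.

Emit:
{"method": "arm_command", "body": {"plan": [[0.0,0.002,0,0,0],[0.0,0.002,0,0,0],[0.0,0.002,0,0,0],[0.0,0.001,0,0,0],[0.0,0,0,0,0],[0.0,0,0,0,0]]}}

```text
clock: 14.18
tool_pos: [0.487, 0.0051, 0.1253]
eef_rot: [0.702, 0.091, -0.7, 0.089]
contact_force: [-9.1, 1.9, 46.2]
opening: 0.006
```

It hit a hard stop at TCP z 0.1253, against an expected home height of 0.125, with the force rising to 46 N at the fingertips. I'll retreat upward and check.

Emit:
{"method": "arm_command", "body": {"plan": [[0.0,-0.005,0,0,0],[0.0,-0.01,0,0,0],[0.0,-0.03,0,0,0],[0.0,-0.05,0,0,0],[0.0,-0.04,0,-0.03,0],[0.0,0,0,-0.03,0],[0.0,0,0,0,0],[0.0,0,0,0,0],[0.0,0,0,0,0],[0.0,0,0,0,0]]}}

```text
clock: 15.42
tool_pos: [0.5445, 0.0199, 0.2565]
eef_rot: [-0.701, -0.09, 0.702, -0.09]
contact_force: [0.6, 0.7, -0.0]
opening: 0.005
```

```bash
python3 - <<'E'
from h import *
st=todo([.4875,.005,.14]);w=cam("wrist",st)
p,d=r.snapshot("wrist");cv2.imwrite("pics/w8.png",p[:,:,::-1]);np.save("pics/w8d.npy",d);todo([.4875,.005,.14])
for n,q in [("hub",(.4875,.005,.125)),("plate",(.45,.03,.099)),("plate2",(.45,-.02,.099)),("rim",(.525,.03,.099)),("rim2",(.50,-.045,.099))]:
    u,v=proj(w,q).round().astype(int);print(n,u,v,depthpt(w,u,v,np.median(d[v-1:v+2,u-1:u+2])).round(4))
p,d=r.snapshot("scene");cv2.imwrite("pics/s8.png",p[:,:,::-1])
E
```

```text
clock 15.43 pos [0.5445 0.0199 0.2565] jaw ang -75.4 q [-0.53  0.66  0.7   1.81 -0.54  0.88 -0.88] F [ 0.6  0.7 -0. ] toolx [-0.001  0.    -1.   ]
shift to target in tool axes [1.166e-01 1.000e-04 5.880e-02]
clock 15.47 pos [0.5447 0.0199 0.2566] jaw ang -75.4 q [-0.53  0.66  0.7   1.81 -0.54  0.88 -0.88] F [-0.8 -0.1  0.1] toolx [-0.001  0.    -1.   ]
shift to target in tool axes [1.166e-01 1.000e-04 5.900e-02]
hub 283 256 [0.5523 0.0223 0.2657]
plate 251 272 [0.5745 0.0367 0.3282]
plate2 297 283 [0.5536 0.017  0.29  ]
rim 268 205 [0.5251 0.03   0.0991]
rim2 334 246 [ 0.4998 -0.0452  0.099 ]
```

View pics/w8.png

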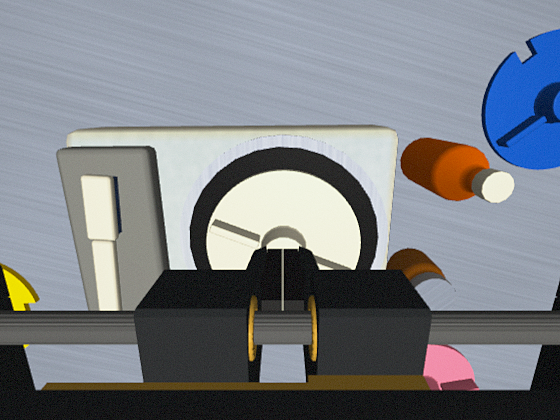

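View pics/s8.png

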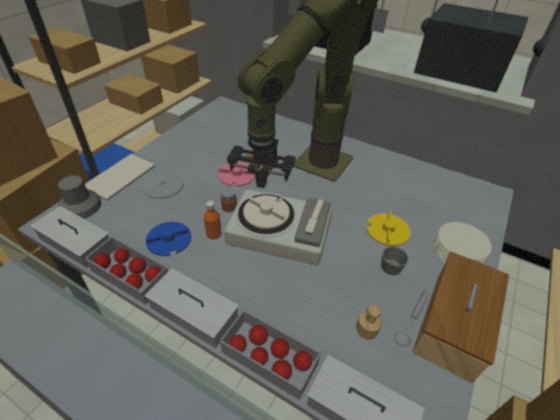

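The wrist view shows the disc low on the plate, and the plate top reads z = 0.099 at two rim points, which is home. Bystanders look unmoved in the scene view. I'll check the remaining sides with scene depth.

```bash
python3 - <<'E'
from h import *
s=cam("scene");p,d=r.snapshot("scene")
for n,q in [("hub",(.4875,.005,.125)),("-x",(.436,.005,.099)),("+x",(.535,-.03,.099)),("+y",(.46,.055,.099)),("-y",(.47,-.05,.099))]:
    u,v=proj(s,q).round().astype(int);print(n,u,v,depthpt(s,u,v,np.median(d[v-1:v+2,u-1:u+2])).round(4))
cv2.imwrite("pics/s9.png",cv2.resize(p[170:270,200:340,::-1],None,fx=5.5,fy=5.5,interpolation=cv2.INTER_CUBIC))
E
```

```text
hub 266 205 [0.4885 0.0051 0.1236]
-x 274 202 [0.4376 0.0069 0.0989]
+x 250 214 [ 0.5321 -0.0315  0.0981]
+y 283 211 [0.4601 0.0562 0.0986]
-y 255 201 [ 0.4851 -0.0415  0.1167]
```

View pics/s9.png

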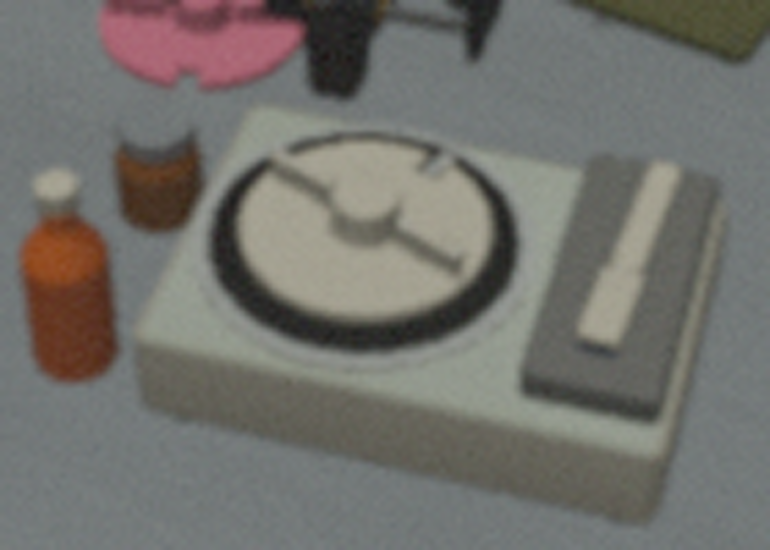

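The disc is level and home on the sides I could read. The plate top reads about 0.099 there, and the hub top is at about 0.124. The pin stands in the notch at crop (438,163), and the hand is clear. I'm handing in the job.

```bash
python3 -c "
from plant import r
print(r.finish_job(), r.get_state()['clock'])"
```

```text
the job is handed in; nothing more can be done
the job is handed in; nothing more can be done
```

The white disc is fully home on the drive plate with the pin in its notch, and I handed the job in at about 15.5 s of the 45 s. I turned it about 127° clockwise by both vanes with the open fingertips, then pressed the hub with the fingers shut until it stopped hard. After that I took the hand away.

**Last checks**
- **Height:** the press stopped at fingertip height 0.1253 m, against 0.125 m expected. Afterwards the plate top read 0.098–0.099 m at five points, against 0.099 m expected.
- **Notch:** the scene picture shows the pin standing in the notch.
- **Surroundings:** the bystanders look unmoved, and the tool touches nothing.

**Deviations**
- **Early wrist measurement:** one picture taken while the arm was still settling put the axis about 11 mm off. I discarded it and re-measured.
- **Notch centring:** the final 1.2° nudge changed nothing, so I pressed with the notch about 1.6 mm off centre, inside the 4 mm play.
- **Pressing force:** it peaked at about 46 N at the fingertips against the stop. That is below the 120 N wrist limit but well above the 6–10 N needed.
- **One depth reading:** the scene check on the disc's -y side read 0.117 m, about 4 cm from the camera. It seems to have landed on a vane, so it says nothing about the plate. The wrist camera's own reading on that side was 0.099 m.

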